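# Square a relay board in the board holder and close the clamp arm on it

### The arm

A 7-joint arm with a two-finger parallel gripper is mounted at the origin on the work surface. World frame = base frame: x ahead of the robot, y to its left, z up, the work surface at z = 0. Lengths are in m, angles in degrees, forces in N, time in s.
With the tool pointing down it reaches from about 0.4 to 0.875 m from the base axis. Payload 4.4 kg.
Tool frame: the origin (TCP) lies between the finger pads; the fingertips stand 17 mm ahead of it and the grasp point (between the pads) lies 2 mm behind it (bot.nose_length is the distance from the TCP to the fingertips, in m); z points along the fingers, y is the line along which they close (so a half turn about z gives the same grasp; the last joint's range is limited). The gripper opens to 85 mm and grips with 20 to 120 N. Pads are 22 mm wide; open, the fingers measure 114 mm over their backs; the gripper's body (76 mm by 85 mm) begins 54 mm behind the grasp point. The pads swing forward as they close: fully open they stand 13 mm farther back than shut.
Start: joints at [62.521, 36.005, 2.206, 86.941, -1.547, 57.084, -1.146], TCP at [0.261, -0.595, 0.248] pointing down, gripper open.
Joint ranges: [-175.42, 175.42], [-21.48, 121.26], [-71.46, 75.88], [10.55, 141.38], [-63.04, 243.04], [13.31, 113.54], [-168.57, 168.57]. Speed limits (degrees/s): [147.25, 147.25, 180, 180, 180, 180, 180].

### API

Orientations are given as [roll, pitch, yaw] about the fixed x, y, z axes, in that order (R = Rz(yaw) Ry(pitch) Rx(roll)).
In Python, from cell import bot gives the robot as it stands. Calls block until the motion is done:
- bot.goto(position, orientation): joint-space move of the TCP to a pose.
- bot.servo_line(position, feed=0.15, rotation=None, contact_N=None): straight line of the TCP; rotation=None keeps the orientation; feed is the mean speed in m/s. With contact_N (N) it stops when the force on the tool has changed by that much, and returns True; else False.
- bot.goto_joints(angles): joint-space move.
- bot.grip(opening, newtons=None): finger opening in m; newtons is the grip in N (None keeps the last); returns when the fingers have stopped.
- bot.pause(seconds).
- bot.inverse_kinematics(position, orientation): joint angles nearest the present ones, or None.
- bot.sense(): the state.
- bot.snapshot(name): name is "scene" or "top" or "wrist"; returns the picture (420x560x3 uint8, red, green, blue); there is no depth.
- bot.camera_model(name): a dict with "fovy" (degrees; the focal length in pixels is half the picture's height over the tangent of half this angle, whatever the lens; pixels are square), "cx", "cy" (the principal point, pixels), "view" (4x4, takes a point from world to camera coordinates). Camera axes: x right, y up, looking along -z (the intrinsics and any distortion apply to the point x, -y, -z); pixel columns grow to the right and rows downward; lengths in m; the calibration is good to about 2 mm. A picture is of the moment at which its call begins: read the wrist's pose just before it. camera_model takes no time and is no camera call; for the wrist camera it gives the pose at the moment of the call.
A pose or a line that the arm cannot do raises bot.Unreachable and nothing moves.
- bot.finish_job(): hands the job in; it is judged then, once.
Trained networks look in the newest picture that a camera, given by its name, has taken for a name from the list of things; names that differ only in an ending like _2 or _b are one class to them, and where a whole thing is asked for, a point or a joint stands for the part that bears it (a point fixed in the world has none). Each returns a list of dicts, best first, with "conf" (0 to 1); they miss things now and then, are a little off and sometimes report something else, mostly with a low value. They report only what shows in the picture. A call takes as long as a camera call. They do not tell look-alikes from the thing itself.
- bot.trace(thing, camera): "pixels" (420x560 bool, what is visible of it) and "rect" ([centre column, centre row, width, height] in pixels, round what is visible of it).
- bot.mark_of(thing, camera): "xy" ([column, row] in pixels: a listed point, or the origin of a listed thing).
The state is a dict: "time": time; "joint_pos": joint angles; "qd": joint speeds; "effort": joint torques, N m; "position": TCP position; "eef_rot": TCP orientation; "ft_force": force on the tool from outside, world axes, zero at the start; "moment": the same for the moment, N m; "opening": finger opening in m; "grasp_force": force on a finger pad.
Only numpy, scipy, OpenCV 4.12 (cv2) and the standard library are available. Lean on these libraries where they do the work, as an engineer would, in place of code of your own. Each camera call takes 0.05 s, during which the arm holds its last target. There are 200 camera calls.

### The job

Get the relay board ready for soldering: square it into the corner of the board holder, its plain rear edge flat against the back rail and its end against the end stop, with the sliding clamp arm closed up against its other end so that it is trapped between arm and stop. Do it all by gentle pushing with the fingers: do not grip, lift or tip the board, do not grip the arm, and leave the spare relay on the holder and everything else on the bench where it is.

Things in the scene. Friction and masses are not known exactly. Their poses are not given: they have to be found in the camera images.
- holder: Board holder, fixed to the bench: grey base plate 200 (x) x 340 (y) x 12 mm with a back rail and an end stop. Origin: centre of the plate's underside, on the bench; x points away from the robot to the back rail, y along the rail to the end stop, z up. Front and the end away from the stop are open. With the board home, the board's origin is at x = 25, y = 80 mm.
- rail_face (a point): Middle of the back rail's front face (holder x = 65, y = 0, z = 22 mm). The rail is an aluminium bar 20 mm wide along the far edge of the plate, over its whole length, z 12 to 32 mm. Axes of the holder.
- stop_face (a point): Middle of the end stop's inner face (holder x = 15, y = 130, z = 22 mm). The stop is an aluminium bar 20 mm wide (y 130 to 150), from the rail forward to x = -35, z 12 to 32 mm. Axes of the holder.
- clamp_arm (a joint): Travel of the clamp arm along the holder's +y, towards the end stop, m: 0 open, at most 0.19; 0.155 when closed on the board at home. A steel bar parallel to the stop, 110 mm long (holder x -45 to 65), 16 mm thick, z 15 to 35 mm. No spring: it slides with about 3 N of drag and stays where it is left.
- clamp_jaw (a point): Middle of the arm's jaw face, towards the board: holder x = 10, y = -125 + travel, z = 25 mm. The arm's saddle on the rail lies at x = 61 to 95, y from this face to 50 mm behind it, top at z = 41 mm, with a black drag screw up to z = 53 mm. Axes of the holder.
- clamp_push (a point): Middle of the arm's outer face, away from the board: holder x = 10, y = -141 + travel, z = 25 mm. A good place to push the arm towards holder +y. Axes of the holder.
- relay_board: Brown circuit board 80 (x) x 100 (y) x 2 mm, about 120 g, loose on the plate on four brass standoffs 10 mm high. Origin: its centre at the standoffs' feet (12 mm above the bench), z up; the board is at z 10 to 12 mm. Front edge (x = -40): green terminal row 76 mm long, flush with it, up to z = 24 mm, then relays up to z = 28 mm. Plain rear edge (x = 40) towards the rail, up to 20 degrees askew.
- board_rear_a (a point): Corner of the relay board at its rear edge (x = 40 mm) and the end towards the end stop (y = 50 mm), at mid thickness. Axes of the board.
- board_rear_b (a point): Other rear corner (x = 40, y = -50 mm), towards the clamp arm.
- board_front_a (a point): Front corner towards the end stop (x = -40, y = 50 mm).
- spare_relay: Bystander: a single blue relay 20 x 16 x 16 mm lying on the holder's base plate near its front edge, on the side of the end stop. Origin: centre of its underside.
- flux_bottle: Bystander: small amber bottle with a white cap, 30 mm across, 66 mm tall, standing in front of the holder. Origin: centre of its base.
- screwdriver: Bystander: screwdriver lying in front of the holder, 205 mm long, grey and blue handle 28 mm thick. Origin: under the middle, where handle and blade meet; x towards the tip.
- small_driver: Bystander: small wooden-handled screwdriver, 115 mm long, 16 mm thick, lying beyond the end stop's side of the holder. Origin: under its middle; x towards the tip.
- tweezers: Bystander: steel tweezers 130 mm long, 6 mm high, lying beside the holder on the clamp arm's side. Origin: under the middle; x towards the tips.
- multimeter: Bystander: yellow and black multimeter lying on its back, 175 x 85 x 45 mm. Origin: centre of its underside.
- tin: Bystander: closed tin, 74 mm across, 120 mm tall, standing behind the holder. Origin: centre of its base.
Not all that is in view belongs to the job. What is meant by the relay_board is not orange or turquoise, and is the smaller of those in its own colour.

How it is judged (in metres and radians):
At the end, for the whole second after the job is handed in: The relay board stands flat on the base plate at rest, both rear corners within 3 mm of the back rail, both corners of its end within 2.8 mm of the end stop, and the clamp arm is closed up against its other end (travel at least 0.1525 of the 0.155 m that it reads with no gaps), at rest (x of each of board_rear_a, board_rear_b in the frame of holder above 0.062 m and y of each of board_rear_a, board_front_a in the frame of holder above 0.1272 m and value of joint clamp_arm above 0.1525 m and height (world z) of relay_board below 0.0145 m and angle between relay_board's own z axis and vertical below 0.04 rad and linear speed of relay_board below 0.01 m/s and velocity of joint clamp_arm between -0.005 and 0.005 m/s); the robot touches nothing.
It fails at once if the relay board is lifted or tipped off the base plate (height (world z) of relay_board above 0.018 m or angle between relay_board's own z axis and vertical above 0.12 rad).
It fails at once if the relay board or the clamp arm is squeezed or rammed by the fingers (over 35 N) (contact force between the fingers and relay_board above 35 N or contact force between the fingers and clamp_arm above 35 N).
It fails at once if one of the other things on the bench is shifted by more than 15 mm (distance of any of spare_relay, flux_bottle, screwdriver, small_driver, tweezers, multimeter, tin from where it was at the start of the episode above 0.015 m).
It also fails if it takes over 51 s, if anything falls off the work surface, if the arm or the gripper's body presses on something with over 40 N, if the wrist force passes 120 N, or if a joint passes its speed limit or range.

## Working session

There is one attempt and no reset: what is moved stays moved. The work goes in short steps, each a Python script; the robot and the scene stay as the last script left them, time stands still between calls to the robot, and variables do not carry over. Pictures are saved under pics/ and viewed, at most 10 in all, crops included, and the job is handed in when it is done.

```bash
ls; mkdir -p pics; python3 - <<'E'
from cell import bot
import cv2
for n in("scene","top"):
    im=bot.snapshot(n); cv2.imwrite(f"pics/{n}0.png",im[...,::-1])
    m=bot.camera_model(n); print(n,m)
    for t in ("rail_face","stop_face","clamp_jaw","clamp_push","board_rear_a","board_rear_b","board_front_a","relay_board","holder","spare_relay","flux_bottle","screwdriver"):
        print(t,[(d["xy"],round(d["conf"],2)) for d in bot.mark_of(t,n)][:4])
s=bot.sense();print(s["time"],s["position"],s["eef_rot"])
E
```

```text
pics
scene {'fovy': 52.792394924823434, 'cx': 277.1789464395106, 'cy': 210.31316763186547, 'view': array([[ 2.97436424e-01,  9.54741156e-01,  9.47642904e-04,
        -2.36713336e-01],
       [-7.72231820e-01,  2.39994265e-01,  5.88269300e-01,
         3.96114061e-01],
       [ 5.61417483e-01, -1.75704517e-01,  8.08664537e-01,
        -1.32244179e+00],
       [ 0.00000000e+00,  0.00000000e+00,  0.00000000e+00,
         1.00000000e+00]])}
rail_face [([302.7, 246.1], 0.56)]
stop_face [([345.8, 214.4], 0.6)]
clamp_jaw [([243.0, 246.4], 0.7)]
clamp_push [([236.3, 245.2], 0.6), ([167.5, 279.5], 0.4)]
board_rear_a [([357.2, 161.1], 0.95), ([299.0, 111.8], 0.84), ([252.2, 129.2], 0.82), ([332.8, 139.6], 0.75)]
board_rear_b [([357.2, 161.1], 0.95), ([299.0, 111.8], 0.84), ([252.2, 129.2], 0.82), ([332.8, 139.6], 0.75)]
board_front_a [([171.4, 239.5], 0.95), ([273.8, 160.8], 0.95), ([287.9, 198.3], 0.86), ([382.3, 147.9], 0.62)]
relay_board [([144.4, 226.5], 0.98), ([357.4, 149.8], 0.86), ([284.6, 137.2], 0.83), ([285.5, 224.5], 0.62)]
holder [([289.0, 227.7], 0.59)]
spare_relay [([328.0, 184.
[... 565 characters left out ...]
clamp_jaw []
clamp_push [([329.8, 178.6], 0.8), ([365.4, 118.6], 0.73)]
board_rear_a [([202.1, 281.8], 0.88), ([294.2, 173.3], 0.79), ([263.2, 187.7], 0.77), ([230.6, 331.5], 0.76)]
board_rear_b [([202.1, 281.8], 0.88), ([294.2, 173.3], 0.79), ([263.2, 187.7], 0.77), ([230.6, 331.5], 0.76)]
board_front_a [([379.4, 201.6], 0.97), ([272.2, 216.2], 0.93), ([271.1, 277.4], 0.87), ([168.0, 250.3], 0.59)]
relay_board [([399.6, 231.1], 0.85), ([251.2, 299.0], 0.77), ([188.6, 265.6], 0.62)]
holder [([283.7, 189.4], 0.66)]
spare_relay [([228.7, 224.3], 0.41)]
flux_bottle [([237.3, 245.4], 0.42)]
screwdriver []
1.3 [ 0.26140546 -0.59510488  0.24830989] [-1.79998266e+02 -2.86739021e-03  2.37080849e+01]
```

View pics/scene0.png

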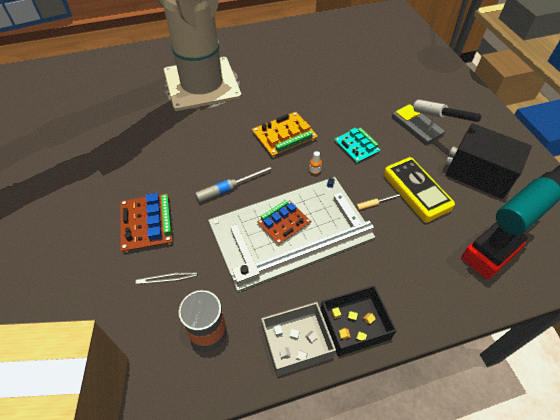

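View pics/top0.png

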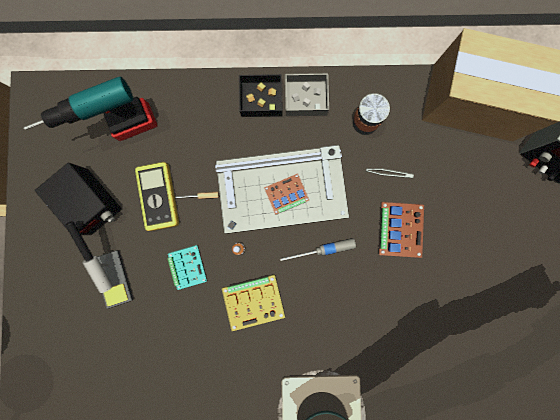

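```bash
cat > h.py <<'E'
import numpy as np, cv2
from cell import bot
def ray(cam,px):
    m=cam; f=210/np.tan(np.radians(m["fovy"]/2)); V=m["view"]
    d=np.array([(px[0]-m["cx"])/f,-(px[1]-m["cy"])/f,-1.])
    R=V[:3,:3]; return -R.T@V[:3,3], R.T@d
def at(cam,px,z):
    o,d=ray(cam,px); return o+d*(z-o[2])/d[2]
def proj(cam,p):
    f=210/np.tan(np.radians(cam["fovy"]/2)); c=cam["view"][:3,:3]@np.asarray(p)+cam["view"][:3,3]
    return np.array([cam["cx"]+f*c[0]/-c[2],cam["cy"]-f*c[1]/-c[2]])
E
python3 - <<'E'
from h import *
t=bot.camera_model("top");s=bot.camera_model("scene")
for n,p,z in [("holder c",(283.7,189.4),0),("rail",(280.5,164.3),.022),("stop",(235.4,186.6),.022),("push",(329.8,178.6),.025),("bottle",(237.3,248),0),("sdr",(355,243),.014),("sdtip",(282,260),.01)]: print(n,at(t,p,z).round(4))
for n,p,z in [("holder c",(289,227.7),0),("rail",(302.7,246.1),.022),("stop",(345.8,214.4),.022),("jaw",(243,246.4),.025),("bottle",(316.4,170.2),0),("bott base",(314,175),0)]: print(n,at(s,p,z).round(4))
im=cv2.imread("pics/top0.png")[135:245,205:360]
cv2.imwrite("pics/crop1.png",cv2.resize(im,None,fx=5,fy=5,interpolation=cv2.INTER_CUBIC))
w=bot.camera_model("wrist");print(w, bot.inverse_kinematics([.5,.03,.35],[180,0,-90]),bot.inverse_kinematics([.5,.03,.35],[180,0,90]),bot.inverse_kinematics([.5,.03,.35],[180,0,0]))
E
```

```text
holder c [0.6021 0.0872 0.    ]
rail [0.6682 0.0944 0.022 ]
stop [0.6096 0.2173 0.022 ]
push [ 0.626  -0.0381  0.025 ]
bottle [0.444  0.2167 0.    ]
sdr [ 0.4511 -0.1024  0.014 ]
sdtip [0.4096 0.0954 0.01  ]
holder c [ 0.595  0.092 -0.   ]
rail [0.665  0.1007 0.022 ]
stop [0.6128 0.227  0.022 ]
jaw [ 0.6278 -0.0276  0.025 ]
bottle [0.4441 0.2175 0.    ]
bott base [0.4578 0.2057 0.    ]
{'fovy': 70.84175331585752, 'cx': 278.1338103235178, 'cy': 203.4441982252842, 'view': array([[ 4.01913986e-01, -9.15677403e-01,  2.03641711e-04,
        -6.49145495e-01],
       [ 8.68367059e-01,  3.81077699e-01, -3.17361682e-01,
         4.09286288e-02],
       [ 2.90523317e-01,  1.27728934e-01,  9.48304551e-01,
        -3.80772907e-01],
       [ 0.00000000e+00,  0.00000000e+00,  0.00000000e+00,
         1.00000000e+00]])} [ 34.39538661  26.56352132 -60.56107311 100.89477158  24.9580091
  67.36343411 146.49043159] [ 11.43411906  18.65603481 -24.45983464 101.4422986    8.64791965
  61.74822513 -15.99862765] [ -0.29194795  17.53377919  -8.50309508 101.75529699   2.92162713
  60.92369031 -99.82614595]
```

View pics/crop1.png

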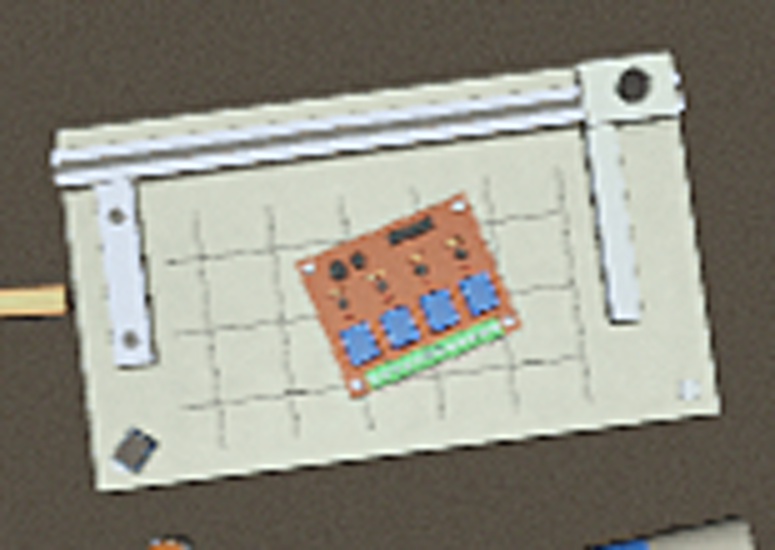

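```bash
python3 - <<'E'
from h import *
bot.goto([.605,.085,.24],[180,0,8])
s=bot.sense();print(s["time"],s["position"],s["eef_rot"],s["joint_pos"],s["ft_force"])
w=bot.camera_model("wrist");im=bot.snapshot("wrist")
np.save("w1.npy",w,allow_pickle=True);cv2.imwrite("pics/w1.png",im[...,::-1])
for t,z in (("rail_face",.022),("stop_face",.022),("clamp_jaw",.025),("clamp_push",.025),("board_rear_a",.023),("board_front_a",.023),("relay_board",.012),("spare_relay",.012)):
    print(t,[(d["xy"],round(d["conf"],2),at(w,d["xy"],z).round(4)) for d in bot.mark_of(t,"wrist")][:3])
E
```

```text
3.9917 [0.60521304 0.08368504 0.2400214 ] [ 1.79962725e+02 -3.63915388e-03  7.89775320e+00] [-1.05208778e+01  3.31869133e+01 -5.62516500e-03  9.40412494e+01
  5.08430316e-02  5.27699220e+01 -9.26585936e+01] [ 0.3265657   0.45759485 -0.42261348]
rail_face [([270.2, 121.0], 0.97, array([0.6675, 0.102 , 0.022 ]))]
stop_face [([157.4, 158.6], 0.59, array([0.6074, 0.2271, 0.022 ]))]
clamp_jaw [([372.1, 175.1], 0.64, array([ 0.6231, -0.025 ,  0.025 ]))]
clamp_push [([383.0, 170.6], 0.83, array([ 0.6301, -0.0364,  0.025 ]))]
board_rear_a [([85.7, 258.9], 0.94, array([0.4623, 0.3183, 0.023 ])), ([554.2, 252.4], 0.83, array([ 0.555 , -0.2843,  0.023 ])), ([313.5, 147.9], 0.82, array([0.6447, 0.0488, 0.023 ]))]
board_front_a [([247.3, 230.4], 0.7, array([0.5314, 0.1135, 0.023 ])), ([474.0, 234.6], 0.64, array([ 0.565 , -0.1723,  0.023 ])), ([32.6, 265.0], 0.6, array([0.4435, 0.388 , 0.023 ]))]
relay_board [([193.4, 355.5], 0.86, array([0.3085, 0.1739, 0.012 ])), ([483.3, 281.8], 0.83, array([ 0.494 , -0.2185,  0.012 ])), ([76.5, 287.8], 0.76, array([0.4071, 0.3412, 0.012 ]))]
spare_relay [([155.3, 232.6], 0.48, array([0.5069, 0.2328, 0.012 ]))]
```

View pics/w1.png

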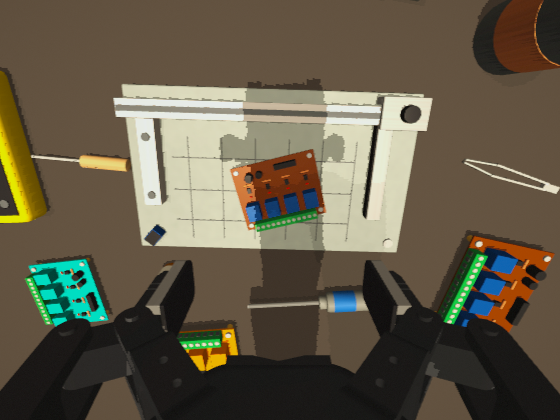

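```bash
python3 - <<'E'
import cv2
im=cv2.imread("pics/w1.png")[80:260,110:430]
cv2.imwrite("pics/w1c.png",cv2.resize(im,(800,450),interpolation=cv2.INTER_CUBIC))
E
```

```text
(no output)
```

View pics/w1c.png

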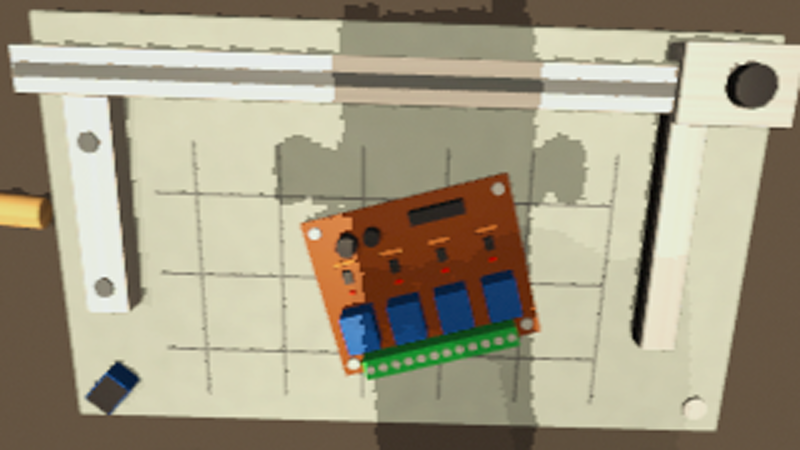

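```bash
cat > fit.py <<'E'
from h import *
from scipy.optimize import least_squares
def P(w,k,p):
    q=proj(w,p); c=np.array([w["cx"],w["cy"]]); f=210/np.tan(np.radians(w["fovy"]/2)); r=(q-c)/f
    return c+(q-c)*(1+k*(r@r))
def wp(h,p):
    c,s=np.cos(h[2]),np.sin(h[2]); return np.array([h[0]+c*p[0]-s*p[1],h[1]+s*p[0]+c*p[1],p[2]])
E
python3 - <<'E'
from fit import *
w=np.load("w1.npy",allow_pickle=True).item()
S=lambda u:np.array([110+u[0]/2.5,80+u[1]/2.5])
H=[((100,170,12),(30,10)),((100,-170,12),(783,36)),((-100,170,12),(82,413)),((-100,-170,12),(716,430)),
((-35,150,32),(88,311)),((-35,130,32),(129,311)),((85,170,32),(10,45)),((65,170,32),(15,92)),
((-45,-125,35),(643,348)),((-45,-141,35),(672,349)),((95,-125,41),(686,42)),((61,-125,41),(678,123)),((61,-175,41),(795,126))]
def res(v): return np.concatenate([P(w,v[3],wp(v[:3],np.array(p)/1e3))-S(u) for p,u in H])
for fixk in (1,0):
    f=(lambda v:res(np.r_[v[:3],0])) if fixk else res
    r=least_squares(f,[.6,.09,.14,0][:3 if fixk else 4],loss="soft_l1")
    print(r.x,np.degrees(r.x[2])); print(f(r.x).reshape(-1,2).round(1).tolist())
v=np.r_[r.x];np.save("hold.npy",v)
B=[((40,50,24),(303,225)),((40,-50,24),(508,173)),((-40,50,24),(347,376)),((-40,-50,24),(540,330))]
g=lambda b:np.concatenate([P(w,v[3],wp(v[:3],wp(b,np.array(p)/1e3)))-S(u) for p,u in B])
b=least_squares(g,[0,0,.3]);print("board in holder",b.x,np.degrees(b.x[2]),g(b.x).round(1))
for p,u in B: print(p,wp(b.x,np.array(p)/1e3).round(4))
E
```

```text
[0.60268693 0.09356578 0.10885625] 6.237003636296239
[[-2.5, -0.3], [0.3, -1.3], [-2.0, 0.7], [-0.5, 0.4], [-1.4, 0.4], [-1.0, 0.9], [-2.1, -0.4], [-1.3, 0.4], [5.8, 0.5], [7.4, 0.4], [8.1, -0.9], [6.5, 0.4], [6.1, 0.6]]
[ 0.60361866  0.09619929  0.10729897 -0.05797491] 6.147777894881832
[[-0.5, 1.5], [-4.8, 0.2], [-2.2, -0.9], [-3.6, -0.8], [-2.0, -0.8], [-2.1, -0.3], [-0.1, 0.9], [0.1, 0.9], [3.2, -0.5], [4.6, -0.5], [4.1, -0.3], [3.1, 0.2], [1.0, 1.1]]
board in holder [-0.01740346 -0.01426475  0.27448109] 15.726608120225423 [-0.9 -0.2  0.2 -0.  -0.  -0.   0.7  0.4]
(40, 50, 24) [0.0075 0.0447 0.024 ]
(40, -50, 24) [ 0.0347 -0.0516  0.024 ]
(-40, 50, 24) [-0.0695  0.023   0.024 ]
(-40, -50, 24) [-0.0424 -0.0732  0.024 ]
```

```bash
python3 - <<'E'
from fit import *
w=np.load("w1.npy",allow_pickle=True).item()
S=lambda u:np.array([110+u[0]/2.5,80+u[1]/2.5])
H=[((100,170,12),(30,10)),((100,-170,12),(783,36)),((-100,170,12),(82,413)),((-100,-170,12),(716,430)),
((-35,150,32),(88,311)),((-35,130,32),(129,311)),((85,170,32),(10,45)),((65,170,32),(15,92)),
((-45,-125,35),(643,348)),((-45,-141,35),(672,349)),((95,-125,41),(686,42)),((61,-125,41),(678,123)),((61,-175,41),(795,126))]
def res(v): return np.concatenate([P(w,v[4],wp(v[:3],np.array(p)/1e3+[0,v[3] if i>7 else 0,0]))-S(u) for i,(p,u) in enumerate(H)])
for n in (4,5):
    f=lambda v:res(np.r_[v,0][:5])
    r=least_squares(f,[.6,.09,.11,0,0][:n],loss="soft_l1")
    print(r.x.round(4),np.degrees(r.x[2])); print(f(r.x).reshape(-1,2).round(1).tolist())
    v=np.r_[r.x,0][:5]
    B=[((40,50,24),(303,225)),((40,-50,24),(508,173)),((-40,50,24),(347,376)),((-40,-50,24),(540,330))]
    g=lambda b:np.concatenate([P(w,v[4],wp(v[:3],wp(b,np.array(p)/1e3)))-S(u) for p,u in B])
    b=least_squares(g,[0,0,.3]);print("board",b.x,np.degrees(b.x[2]),g(b.x).round(1))
    if n==4:np.save("hold.npy",v)
E
```

```text
[0.6029 0.092  0.1075 0.0091] 6.161467419116486
[[-1.0, -0.5], [1.8, -1.1], [-0.9, 0.6], [0.6, 0.6], [-0.1, 0.3], [0.3, 0.7], [-0.5, -0.6], [0.2, 0.1], [-0.4, 0.4], [1.2, 0.3], [1.0, -1.0], [-0.4, 0.3], [-0.8, 0.6]]
board [-0.01632818 -0.01011565  0.27423338] 15.712415161784277 [-1.  -0.2  0.3 -0.1 -0.1  0.1  0.8  0.4]
[ 0.6033  0.0927  0.1074  0.0081 -0.0189] 6.151360321931918
[[-0.3, 0.0], [0.3, -0.7], [-0.8, 0.1], [-0.3, 0.1], [-0.2, -0.1], [0.1, 0.4], [0.2, -0.2], [0.8, 0.3], [-0.3, 0.0], [1.3, -0.0], [0.9, -0.9], [-0.4, 0.2], [-1.3, 0.6]]
board [-0.01672876 -0.01077806  0.2744126 ] 15.722683675870092 [-0.9 -0.2  0.3 -0.1 -0.   0.   0.8  0.4]
```

```bash
cat >> h.py <<'E'
HO=np.array([.6031,.0923]);YAW=.1074;RPY=[180,0,np.degrees(YAW)]
def W(x,y,z):
    c,s=np.cos(YAW),np.sin(YAW); x/=1e3;y/=1e3; return [HO[0]+c*x-s*y,HO[1]+s*x+c*y,z]
def hp():
    s=bot.sense();p=s["position"];d=p[:2]-HO;c,n=np.cos(YAW),np.sin(YAW);f=s["ft_force"]
    print("t %.2f"%s["time"],"hold",(1e3*np.array([c*d[0]+n*d[1],-n*d[0]+c*d[1],p[2]])).round(1),"F",np.round([c*f[0]+n*f[1],-n*f[0]+c*f[1],f[2]],2),"op",s["opening"]); return p
E
python3 - <<'E'
from h import *
bot.grip(.05)
bot.goto(W(-89,-20,.07),RPY);hp()
c=bot.servo_line(W(-89,-20,.026),feed=.04,contact_N=3);p=hp();print(c)
z=p[2]+.0035; bot.servo_line(W(-89,-20,z),feed=.05);hp()
c=bot.servo_line(W(-19,-20,z),feed=.03,contact_N=5);print(c);hp()
open("z","w").write(str(z))
E
```

```text
t 5.67 hold [-87.  -19.8  70.8] F [ 0.68  0.11 -0.11] op 0.049892128259840775
t 6.73 hold [-89.3 -20.   26.1] F [0.85 0.24 4.65] op 0.05008592111768251
True
t 6.98 hold [-88.7 -20.   29.8] F [0.26 0.43 0.18] op 0.04994468323967809
True
t 8.80 hold [-28.3 -19.4  29. ] F [-0.5   0.23 -0.63] op 0.050068874023977576
```

```bash
python3 - <<'E'
from h import *
z=float(open("z").read())
c=bot.servo_line(W(-20,-20,z),feed=.015,contact_N=6);print(c);hp()
bot.servo_line(W(-60,-20,z),feed=.1);
bot.goto(W(-60,-20,.24),RPY);hp()
w=bot.camera_model("wrist");im=bot.snapshot("wrist");np.save("w2.npy",w,allow_pickle=True)
cv2.imwrite("pics/w2.png",im[...,::-1])
for p in ((65,170,32),(65,-170,32),(65,170,12),(130-95,130,12)): print(p,proj(w,W(p[0],p[1],p[2]/1e3)).round(1))
cv2.imwrite("pics/w2c.png",cv2.resize(im[40:240,120:440,::-1],(800,500),interpolation=cv2.INTER_CUBIC))
E
```

```text
True
t 9.23 hold [-26.4 -19.5  28.3] F [ 0.76 -0.31 -0.15] op 0.04992050639165539
t 10.56 hold [-60.4 -20.  238.9] F [-0.22 -0.28 -0.61] op 0.0499760615116925
(65, 170, 32) [92.9 59.1]
(65, -170, 32) [425.9  59.1]
(65, 170, 12) [103.8  61.8]
(35, 130, 12) [144.7  91.3]
```

View pics/w2c.png

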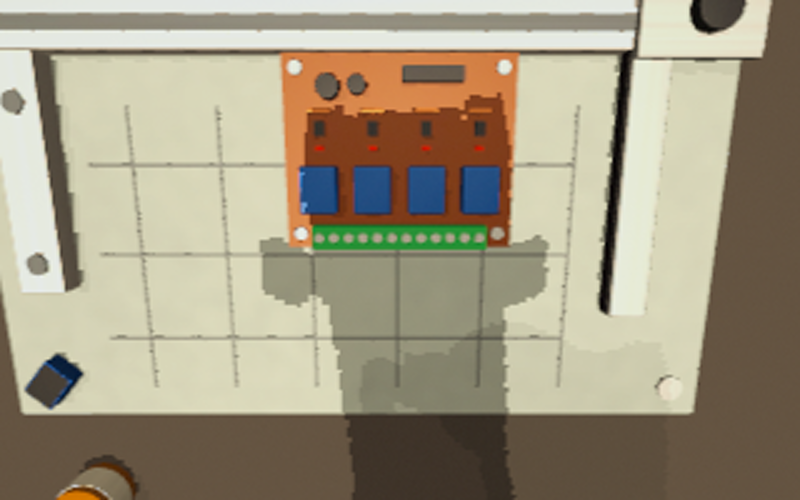

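```bash
python3 - <<'E'
from h import *
bot.grip(0.0)
bot.goto(W(8,-166,.09),RPY);hp()
bot.servo_line(W(8,-166,.036),feed=.08);hp()
print(bot.servo_line(W(8,-15,.036),feed=.035,contact_N=12));hp()
print(bot.servo_line(W(8,6,.036),feed=.012,contact_N=9));hp()
E
```

```text
t 12.03 hold [   8.6 -164.2   90.9] F [0.55 0.25 0.08] op 0.0002731639327730983
t 12.85 hold [   8.2 -166.1   36.1] F [0.44 0.45 1.05] op -0.0002354226846203074
False
t 17.32 hold [  8. -15.  36.] F [ 1.32 -3.25 -0.76] op 7.016718552132314e-05
True
t 18.89 hold [ 7.7 -0.1 35.7] F [ 0.27 -0.27  0.06] op 0.00016341641340565346
```

```bash
python3 - <<'E'
from h import *
z=float(open("z").read())
bot.servo_line(W(8,-15,.036),feed=.06)
bot.servo_line(W(8,-15,.1),feed=.12)
bot.grip(.05)
bot.goto(W(-62,78,.08),RPY)
bot.servo_line(W(-62,78,z),feed=.06);hp()
print(bot.servo_line(W(-18,78,z),feed=.025,contact_N=6));hp()
bot.servo_line(W(-62,78,z),feed=.08)
bot.servo_line(W(-62,78,.1),feed=.12)
bot.grip(0)
bot.goto(W(8,-20,.1),RPY)
bot.servo_line(W(8,-20,.036),feed=.08);hp()
print(bot.servo_line(W(8,8,.036),feed=.015,contact_N=10));hp()
bot.servo_line(W(8,-15,.036),feed=.06)
bot.servo_line(W(8,-15,.1),feed=.12)
bot.goto(W(-40,60,.22),RPY)
w=bot.camera_model("wrist");im=bot.snapshot("wrist")
cv2.imwrite("pics/w3.png",im[...,::-1])
cv2.imwrite("pics/w3c.png",cv2.resize(im[20:260,120:440,::-1],(800,600),interpolation=cv2.INTER_CUBIC));hp()
S=lambda q:((q-[120,20])*2.5).round(1)
for p in ((65,130,23),(65,30,24),(-15,130,24),(-15,30,24),(-35,130,32),(-45,30,35)): print(p,S(proj(w,W(p[0],p[1],p[2]/1e3))))
E
```

```text
t 22.01 hold [-61.8  78.1  29.8] F [-0.05 -1.12 -0.18] op 0.04967399993153387
True
t 23.36 hold [-26.3  77.9  28.9] F [ 0.18 -0.22  0.21] op 0.050198183078390725
t 26.72 hold [  8.4 -20.1  36.3] F [-0.78  0.18  0.59] op 0.0001257711930746233
True
t 28.22 hold [ 7.7 -0.  35.7] F [-0.17 -0.02 -0.66] op -2.8588494046152866e-05
t 30.00 hold [-40.4  58.3 218.2] F [ 0.57 -0.82 -0.71] op -4.508582305863147e-05
(65, 130, 23) [220.3 149.2]
(65, 30, 24) [468.8 148.9]
(-15, 130, 24) [233.8 347.4]
(-15, 30, 24) [463.1 347.2]
(-35, 130, 32) [233.2 396.5]
(-45, 30, 35) [463.3 420.3]
```

View pics/w3c.png

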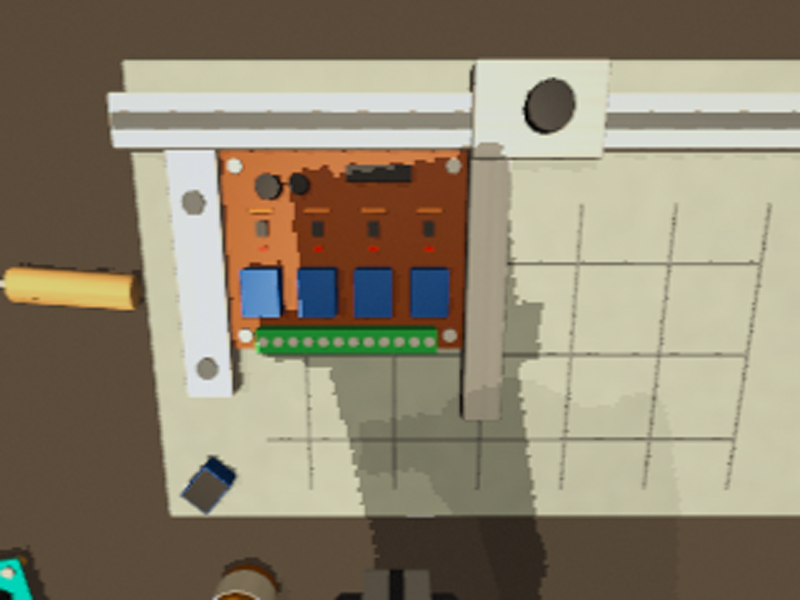

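The picture shows the board at its predicted home corners: rear edge along the rail at row ~149, end against the stop at columns 220–234, arm against the other end at columns 463–468. There are no gaps, and the spare relay is where it was.

```bash
python3 -c "
from cell import bot
print(bot.finish_job())"
```

```text
the job is handed in; nothing more can be done
None
```

I pushed the relay board flat against the back rail and end stop, closed the clamp arm on its other end, and handed the job in at about 30 s; the last picture showed no gaps, but the hand-in returned no verdict.

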